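# Back off the knurled clamp nut and push the length stop home

## Robot

A 6-joint arm with a two-finger parallel gripper is mounted at the origin on the work surface. World frame = base frame: x ahead of the robot, y to its left, z up, the work surface at z = 0. Lengths are in m, angles in rad, forces in N, time in s.
With the tool pointing down it reaches from about 0.3 to 0.75 m from the base axis. Payload 8.5 kg.
Tool frame: the origin (TCP) lies between the finger pads; the fingertips stand ctrl.tip_extent ahead of it and the grasp point (between the pads) lies 8 mm behind it (ctrl.tip_extent is the distance from the TCP to the fingertips, in m); z points along the fingers, y is the direction in which the jaws open and shut (so a half turn about z gives the same grasp; the last joint's range is limited). The gripper opens to 88 mm and grips with 3 to 60 N. Pads are 18 mm wide; open, the fingers measure 123 mm over their backs; the gripper's body (75 mm by 187 mm) begins 45 mm behind the grasp point.
Start: joints at [-1.415, 0.381, 1.297, -0, 1.464, -0.215], TCP at [0.199, -0.513, 0.25] pointing down, gripper open.
Joint ranges: [-3.11, 3.11], [-0.89, 2.33], [0.22, 2.48], [-1.42, 4.56], [0.17, 2.85], [-2.88, 2.88]. Speed limits (rad/s): [2.39, 2.39, 3.14, 3.14, 3.14, 3.14].

## Interface

Orientations are given as a 3x3 rotation matrix whose columns are the frame's x, y, z axes.
In Python, from plant import ctrl gives the robot as it stands. The module is installed in compiled form; this text tells all that it offers.
- The arm moves only by the tool servo_tool, never from a script. Its argument "rows" is one flat list of numbers, 4 for each row, row after row: the shift along the tool's x, y, z in mm, then the turn about the tool's z in rad. In form: [dx, dy, dz, spin, dx, dy, dz, spin, ...]. A call has exactly 5 rows; each row is the pose to reach, as a shift and turn from the pose commanded when the call began, along the tool's axes at that moment; what a row does not reach only later rows make up. A row lasts 1/10 s, in which the tool goes at most 50 mm and 8.59 degrees, less where a joint would pass 70% of its speed; a pose out of reach is approached as far as the arm can. A call with a gripper value outside its range is refused whole. "gripper" is the gripper's target within -1 to 1 (shut at 1, half-way at 0, fully open at -1), set as the call begins (left out, the last holds). The fingers move at their own pace and stop on an object; "newtons" is the grip in N (left out, the last holds). Time passes only in rows, so rows that repeat a pose let the fingers close, or fill a call up. It gives the time, the measured TCP pose, the force and the opening at its end, in the units of the state.
- ctrl.state(): the state, without advancing time (a new reading comes with each control period).
- ctrl.get_image(name): name is "scene" or "top"; returns a dict with "color" (400x640x3 uint8, red, green, blue), "fx", "fy", "cx", "cy" (pixels), "R" (3x3) and "t" (3): a world point X has camera coordinates R X + t. Camera axes: x right, y down, z forward; pixel columns grow to the right and rows downward; lengths in m; the calibration is good to about 2 mm. A picture is of the moment at which its call begins. There is no depth.
- ctrl.finish_job(): hands the job in, once; it reports no verdict.
The state is a dict: "time": time; "joint_pos": joint angles; "joint_velocities": joint speeds; "tau": joint torques, N m; "eef_pos": TCP position; "tcp_rot": TCP orientation; "wrist_force": force on the tool from outside, world axes, zero at the start; "moment": the same for the moment, N m; "finger_gap": opening from 0.0 (shut) to 1.0 (fully open).
Only numpy, scipy, OpenCV 4.12 (cv2) and the standard library are available. Lean on these libraries where they do the work, as an engineer would, in place of code of your own. Each camera call takes 0.05 s, during which the arm holds its last target.

## Task

Loosen the big knurled nut on the length-stop jig by rolling a fingertip along its rim: two full turns anticlockwise seen from above, counted by the ridge on its top, and leave it there. Then push the freed stop bar by its upright end plate, without lifting it, fully home against the ends of the guide rails, and leave the things lying around as they are.

Things in the scene. Friction and masses are not known exactly. Their poses are not given: they have to be found in the camera images.
- nut (a joint): Turn of the knurled hand nut about its upright axis, rad: 0 = tight (start), grows as it is turned anticlockwise seen from above (loosening); one full turn = 6.283. It is stiff: about 0.06 N m (1.2 N at the rim), stays where it is left, and rises 4 mm a turn.
- nut_center (a point): Centre of the nut, on its axis at half height. The nut is a dark steel disc 100 mm across over its knurl and 22 mm thick; the knurl is 45 fine upright ribs, 2.5 mm proud, round its rim. Its underside is 38 mm above the table when tight (top 60 mm), 46 mm after two turns (top 68 mm). A stud 22 mm across its boss stands up to 80 mm on the axis (88 mm after two turns). Round the rim nothing of the jig is higher than 28 mm above the table.
- nut_index (a point): Outer end of the small raised steel index ridge on top of the nut, 43 mm from the axis; at the start it points at the fixed steel pointer on the board (along +x of the jig), so full turns can be counted by it.
- jig: Length-stop jig, fixed to the table: white laminated board 150 (x) x 360 (y) x 12 mm thick, from y = -190 to y = +170 mm, carrying two aluminium guide rails along y (x = 21.5 to 35.5 mm either side, tops 24 mm above the table, from y = -95 to y = +120 mm) and a bridge (71 x 70 mm, top 34 mm above the table) over them. Origin on the table, under the nut's axis; z up.
- rail_end (a point): Point midway between the -y ends of the two guide rails, 95 mm from the nut's axis towards -y of the jig, 18 mm above the table: where the end plate of the stop bar comes home.
- stop_bar: Sliding steel stop bar, about 0.5 kg, 40 wide x 10 mm thick, lying on the board between the rails and under the bridge, long axis along its y, from y = -162 to y = +90 mm. Origin at its underside in the middle of its 16 mm slot, at the start under the nut's axis (axes as the jig's). A 10 mm pin of the nut's screw stands 6 mm deep in that slot and blocks the bar until the nut is turned about 1.5 turns; freed, it slides by 55 mm along +y of the jig with about 1 to 6 N.
- end_plate (a point): Centre of the inner (+y) face of the upright end plate on the -y end of the stop bar, 150 mm from the bar's origin. The plate is 60 wide (x), 12 mm thick (y; its outer face 12 mm further towards -y) and 50 mm tall, its foot on the board, top 62 mm above the table, this point 37 mm above the table. Pushed on its outer face towards +y it travels 55 mm till it meets the rail ends.
- offcut: Bystander: pale wood offcut 45 x 110 x 18 mm, origin under its centre.
- tape: Bystander: tape measure 65 x 36 x 52 mm, origin under its centre.
- driver: Bystander: screwdriver lying on the table, along its x.
- jar: Bystander: glass jar 60 mm across, 80 mm tall, origin under its centre.
- tin: Bystander: paint tin 84 mm across, 85 mm tall, origin under its centre.
- mug: Bystander: white mug 80 mm across, 90 mm tall, handle at +y, origin under its centre.
- wrench: Bystander: wrench 150 mm long lying on the table, along its x.

How it is judged:
By the outcome, as a careful person would: the job done as asked, in the order asked, and still so for the second after the job is handed in, with the robot touching nothing.
It also fails if it takes over 64 s, if anything falls off the work surface, if the arm or the gripper's body presses on something with over 40 N, if the wrist force passes 120 N, or if a joint passes its speed limit or range.

## Working session

There is one attempt and no reset: what is moved stays moved. The work goes in short steps, Python scripts to look and compute and a tool call to move; the robot and the scene stay as the last step left them, time stands still between calls to the robot, and variables do not carry over. Pictures are saved under pics/ and viewed, and the job is handed in when it is done.

Besides the shell and the picture viewer there is one more tool, called after "Emit:" by a JSON object that holds its "method" and its "body". servo_tool: Moves the arm, as the interface text tells. Its arguments: {"type":"object","properties":{"rows":{"type":"array"},"gripper":{"type":"number"},"newtons":{"type":"number"}},"required":["rows"]}

```bash
mkdir -p pics; python3 - <<'E'
from plant import ctrl
import cv2
s=ctrl.state()
print({k:s[k] for k in s}); print(ctrl.tip_extent)
for n in("scene","top"):
    d=ctrl.get_image(n); cv2.imwrite(f"pics/{n}0.png",d["color"][:,:,::-1]); print(n,d["fx"],d["fy"],d["cx"],d["cy"],d["R"],d["t"])
E
```

```text
{'time': 0.0, 'joint_pos': array([-1.41532447e+00,  3.81215129e-01,  1.29824015e+00,  3.69896168e-06,
        1.46361657e+00, -2.15334433e-01]), 'joint_velocities': array([ 0.00126988,  0.00113285, -0.0003529 , -0.00202393,  0.00063039,
       -0.00030041]), 'tau': array([-1.68813863e-04, -4.37926090e+01, -2.24555969e+01,  7.13239540e-02,
        3.52412229e-02, -1.12190887e-04]), 'eef_pos': array([ 0.19924152, -0.51236297,  0.24913444]), 'tcp_rot': array([[ 9.32035657e-01,  3.62366505e-01, -2.25415178e-04],
       [ 3.62366434e-01, -9.32034565e-01,  1.46192782e-03],
       [ 3.19658937e-04, -1.44425175e-03, -9.99998906e-01]]), 'wrist_force': array([ 0.29126462,  0.40011434, -0.31607335]), 'moment': array([ 0.0163688 , -0.01739661, -0.01760915]), 'finger_gap': 0.9937887921919992}
0.011
scene 435.3413603443509 435.3413603443509 316.1481463045372 199.27542464254407 [[-0.42541913  0.90466332  0.02455288]
 [ 0.5001533   0.2576353  -0.82672289]
 [-0.75423156 -0.33942353 -0.56207333]] [ 0.17040903 -0.25310522  1.35172464]
top 470.79475080089304 470.79475080089304 323.99585121424934 193.92268427809051 [[ 0.04643404 -0.99891519  0.00351118]
 [-0.97798905 -0.04617654 -0.20348254]
 [ 0.20342393  0.00601462 -0.97907228]] [0.05613585 0.57091485 1.09478714]
```

View pics/scene0.png

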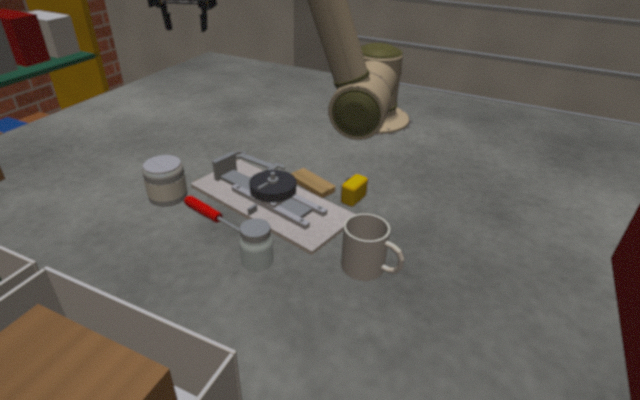

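View pics/top0.png

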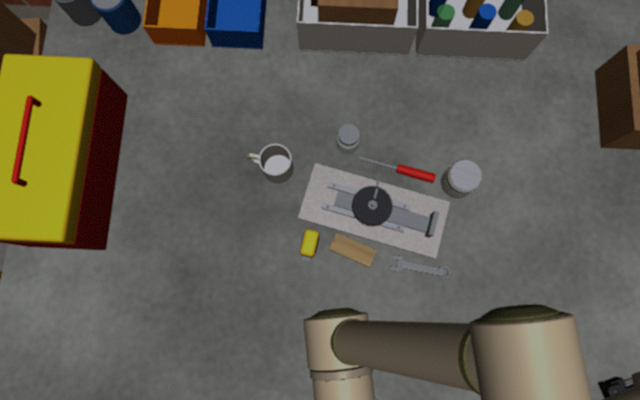

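The top view shows the nut at about (372,205), the pointer at (376,185), the end plate at (433,222), and the mug, jar, tin, driver, wrench, offcut and tape around the board. I'll zoom in to get accurate pixels.

```bash
python3 - <<'E'
import cv2
a=cv2.imread("pics/top0.png")[120:290,240:490]
cv2.imwrite("pics/topz.png",cv2.resize(a,None,fx=3.2,fy=3.2,interpolation=cv2.INTER_CUBIC))
a=cv2.imread("pics/scene0.png")[130:290,130:420]
cv2.imwrite("pics/scenez.png",cv2.resize(a,None,fx=2.75,fy=2.75,interpolation=cv2.INTER_CUBIC))
E
```

```text
(no output)
```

View pics/topz.png

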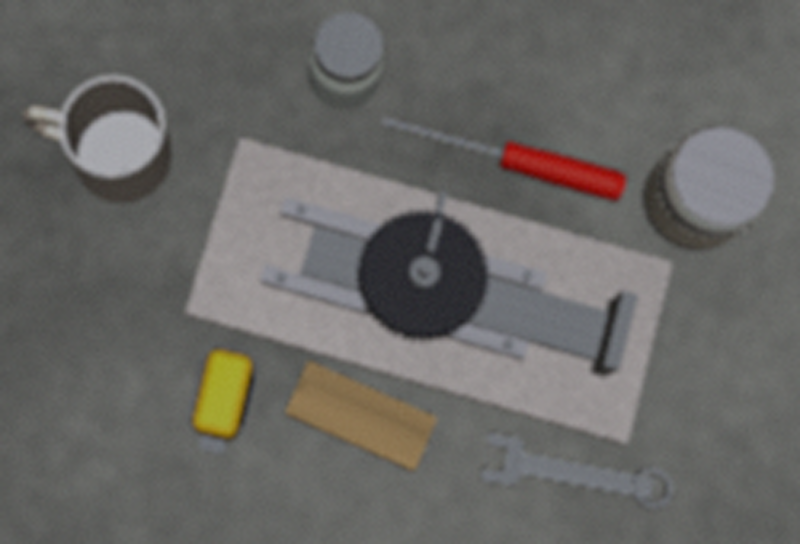

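View pics/scenez.png

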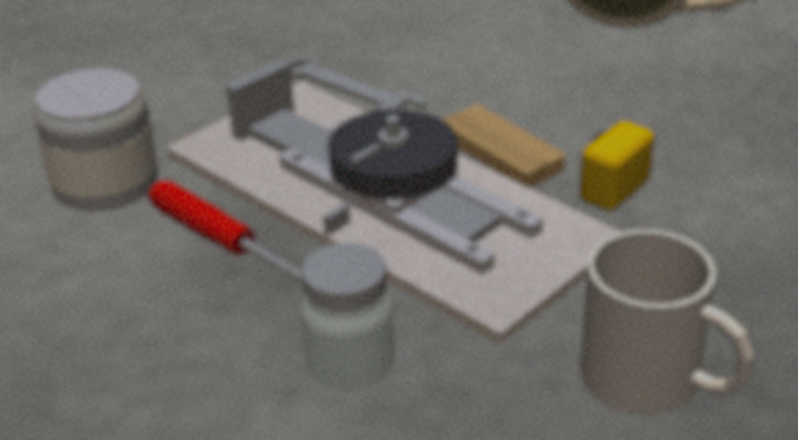

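```bash
cat > h.py <<'E'
import numpy as np
C={"scene":dict(f=435.34136,c=np.array([316.148146,199.275425]),R=np.array([[-0.42541913,0.90466332,0.02455288],[0.5001533,0.2576353,-0.82672289],[-0.75423156,-0.33942353,-0.56207333]]),t=np.array([0.17040903,-0.25310522,1.35172464])),
"top":dict(f=470.79475,c=np.array([323.99585,193.922684]),R=np.array([[0.04643404,-0.99891519,0.00351118],[-0.97798905,-0.04617654,-0.20348254],[0.20342393,0.00601462,-0.97907228]]),t=np.array([0.05613585,0.57091485,1.09478714]))}
def proj(n,X):
    c=C[n]; p=np.asarray(X)@c["R"].T+c["t"]; return p[...,:2]/p[...,2:]*c["f"]+c["c"]
def unproj(n,uv,z):
    c=C[n]; d=c["R"].T@np.append((np.asarray(uv)-c["c"])/c["f"],1); o=-c["R"].T@c["t"]
    return o+d*(z-o[2])/d[2]
E
python3 - <<'E'
from h import *
from scipy.optimize import least_squares
T=lambda u,v:(240+(u+.5)/3.2-.5,120+(v+.5)/3.2-.5)
S=lambda u,v:(130+(u+.5)/2.75-.5,130+(v+.5)/2.75-.5)
obs=[("top",T(238,138),(75,170,12)),("top",T(672,262),(75,-190,12)),("top",T(630,441),(-75,-190,12)),("top",T(187,312),(-75,170,12)),
("top",T(423,275),(0,0,60)),("top",T(425,269),(0,0,80)),
("scene",S(168,150),(75,-190,12)),("scene",S(500,335),(75,170,12)),("scene",S(393,118),(0,0,80)),("scene",S(394,140),(0,0,60))]
def J(p,X): 
    c,s=np.cos(p[2]),np.sin(p[2]); x,y,z=np.array(X)/1000; return np.array([p[0]+c*x-s*y,p[1]+s*x+c*y,z])
def res(p,cams=("top","scene")): return np.concatenate([proj(n,J(p,X))-uv for n,uv,X in obs if n in cams])
for cams in (("top","scene"),("top",),("scene",)):
    r=least_squares(res,[.45,-.1,-.2],args=(cams,)); print(cams,r.x,np.round(r.fun.reshape(-1,2),1).tolist())
p=least_squares(res,[.45,-.1,-.2]).x
for X in [(0,0,49),(43,0,62),(0,-95,18),(0,-150,37),(0,-162,37)]: print(X,J(p,X).round(4))
for nm,uv,z in [("tin",T(720,180),.085),("jar",T(349,47),.08),("mug",T(113,128),.09),("tape",T(225,392),.052),("drv_hl",T(505,155),.015),("drv_hr",T(623,187),.015),("drv_tip",T(385,121),.005),("off1",T(310,363),.018),("off2",T(437,418),.018),("off3",T(287,408),.018),("off4",T(415,468),.018),("wr1",T(490,470),.005),("wr2",T(668,486),.005)]:
    w=unproj("top",uv,z); c,s=np.cos(p[2]),np.sin(p[2]); d=w[:2]-p[:2]; print(nm,w.round(3),"jig",(1000*np.array([c*d[0]+s*d[1],-s*d[0]+c*d[1]])).round(0))
E
```

```text
('top', 'scene') [ 0.54568084 -0.03489631 -0.239441  ] [[0.1, -0.2], [-0.0, -0.3], [-0.8, 0.7], [-1.0, 0.5], [-0.0, -0.7], [0.2, -0.4], [-0.8, -1.3], [0.4, -0.9], [-0.3, 0.1], [-0.3, 0.3]]
('top',) [ 0.54549314 -0.03549781 -0.23738982] [[0.2, -0.0], [0.2, -0.4], [-0.4, 0.6], [-0.7, 0.7], [0.2, -0.6], [0.5, -0.3]]
('scene',) [ 0.54675056 -0.03353691 -0.2451532 ] [[-0.4, -1.2], [0.3, -0.2], [0.0, 0.5], [-0.0, 0.7]]
(0, 0, 49) [ 0.5457 -0.0349  0.049 ]
(43, 0, 62) [ 0.5875 -0.0451  0.062 ]
(0, -95, 18) [ 0.5232 -0.1272  0.018 ]
(0, -150, 37) [ 0.5101 -0.1806  0.037 ]
(0, -162, 37) [ 0.5073 -0.1923  0.037 ]
tin [ 0.623 -0.255  0.085] jig [ 127. -195.]
jar [0.716 0.029 0.08 ] jig [151. 102.]
mug [0.64  0.205 0.09 ] jig [ 35. 255.]
tape [0.449 0.111 0.052] jig [-129.  119.]
drv_hl [ 0.654 -0.103  0.015] jig [121. -40.]
drv_hr [ 0.631 -0.198  0.015] jig [ 122. -138.]
drv_tip [ 0.68  -0.006  0.005] jig [124.  60.]
off1 [0.478 0.047 0.018] jig [-85.  64.]
off2 [ 0.44  -0.053  0.018] jig [-99. -43.]
off3 [0.442 0.064 0.018] jig [-124.   71.]
off4 [ 0.401 -0.037  0.018] jig [-140.  -36.]
wr1 [ 0.403 -0.096  0.005] jig [-124.  -94.]
wr2 [ 0.397 -0.235  0.005] jig [ -97. -229.]
```

```bash
cat >> h.py <<'E'
P=(0.5457,-0.0349,-0.2394)
c_,s_=np.cos(P[2]),np.sin(P[2]); RJ=np.array([[c_,-s_,0],[s_,c_,0],[0,0,1]]); OJ=np.array([P[0],P[1],0])
def st(ctrl):
    s=ctrl.state(); p=1000*RJ.T@(s["eef_pos"]-OJ); R=RJ.T@s["tcp_rot"]
    print("t",round(s["time"],2),"jig",p.round(1),"tip z",round(p[2]-11,1),"xang",round(np.degrees(np.arctan2(R[1,0],R[0,0])),2),"F",(RJ.T@s["wrist_force"]).round(1),"gap",round(s["finger_gap"],3),"q6",round(s["joint_pos"][5],2))
    return s
E
python3 - <<'E'
from h import *
from plant import ctrl
s=st(ctrl)
tgt=OJ+RJ@np.array([-78,0,200])/1000
print("tool delta mm",1000*s["tcp_rot"].T@(tgt-s["eef_pos"]))
E
```

```text
t 0.1 jig [-223.3 -546.   249.2] tip z 238.2 xang 34.96 F [ 0.3  0.2 -1.3] gap 0.999 q6 -0.22
tool delta mm [ 431.97226286 -364.12594908   49.78084855]
```

Emit:
{"method": "servo_tool", "body": {"rows": [20, -17, 0, 0, 55, -46, 0, 0, 95, -80, 0, 0, 135, -114, 0, 0, 175, -148, 0, 0], "gripper": 1, "newtons": 40}}

```text
time: 0.6
eef_pos: [0.3056, -0.3159, 0.2495]
tcp_rot: [[0.932, 0.362, -0.0], [0.362, -0.932, 0.001], [0.0, -0.001, -1.0]]
wrist_force: [0.6, -0.1, -0.6]
finger_gap: 0.573
```

Emit:
{"method": "servo_tool", "body": {"rows": [40, -34, 10, 0, 80, -67, 20, 0, 120, -101, 30, 0, 155, -131, 40, 0, 190, -160, 50, 0]}}

```text
time: 1.1
eef_pos: [0.4232, -0.1008, 0.2001]
tcp_rot: [[0.932, 0.362, 0.0], [0.362, -0.932, -0.0], [0.0, 0.0, -1.0]]
wrist_force: [0.4, -1.3, -0.3]
finger_gap: 0.118
```

Emit:
{"method": "servo_tool", "body": {"rows": [25, -20, 0, 0.12, 45, -37, 0, 0.24, 60, -49, 0, 0.37, 67, -56, 0, 0.49, 67, -56, 0, 0.61]}}

```text
time: 1.6
eef_pos: [0.4651, -0.0251, 0.2002]
tcp_rot: [[0.971, -0.24, -0.001], [-0.24, -0.971, 0.0], [-0.001, -0.0, -1.0]]
wrist_force: [-0.3, 0.2, -0.5]
finger_gap: 0.004
```

```bash
python3 - <<'E'
from h import *
from plant import ctrl
import cv2
s=st(ctrl)
cv2.imwrite("pics/s1.png",cv2.resize(ctrl.get_image("scene")["color"][60:320,80:470,::-1],None,fx=2,fy=2))
E
```

```text
t 1.6 jig [-80.7  -9.6 200.2] tip z 189.2 xang -0.16 F [-0.3  0.1 -0.5] gap 0.004 q6 1.5
```

View pics/s1.png

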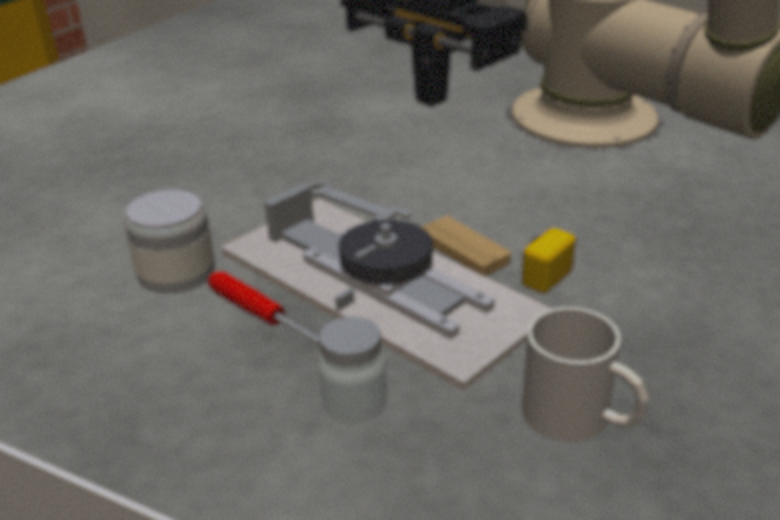

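Emit:
{"method": "servo_tool", "body": {"rows": [0, -5, 40, 0, 0, -15, 85, 0, 0, -22, 120, 0, 0, -22, 140, 0, 0, -22, 147, 0]}}

```text
time: 2.15
eef_pos: [0.4691, -0.0047, 0.0516]
tcp_rot: [[0.972, -0.235, -0.004], [-0.235, -0.972, 0.001], [-0.004, -0.0, -1.0]]
wrist_force: [-0.3, 0.2, 1.0]
finger_gap: 0.004
```

Emit:
{"method": "servo_tool", "body": {"rows": [2, 0, 0, 0, 4, 0, 0, 0, 6, 0, 0, 0, 8, 0, 0, 0, 10, 0, 0, 0]}}

```text
time: 2.65
eef_pos: [0.4802, -0.0074, 0.054]
tcp_rot: [[0.972, -0.237, 0.001], [-0.237, -0.972, -0.0], [0.001, 0.0, -1.0]]
wrist_force: [-0.1, -0.3, -0.4]
finger_gap: 0.005
```

```bash
python3 - <<'E'
from h import *
from plant import ctrl
import cv2
s=st(ctrl)
cv2.imwrite("pics/s2.png",cv2.resize(ctrl.get_image("scene")["color"][130:260,180:380,::-1],None,fx=3.5,fy=3.5))
E
```

```text
t 2.65 jig [-70.1  11.2  54. ] tip z 43.0 xang 0.02 F [-0.  -0.4 -0.4] gap 0.005 q6 1.55
```

View pics/s2.png

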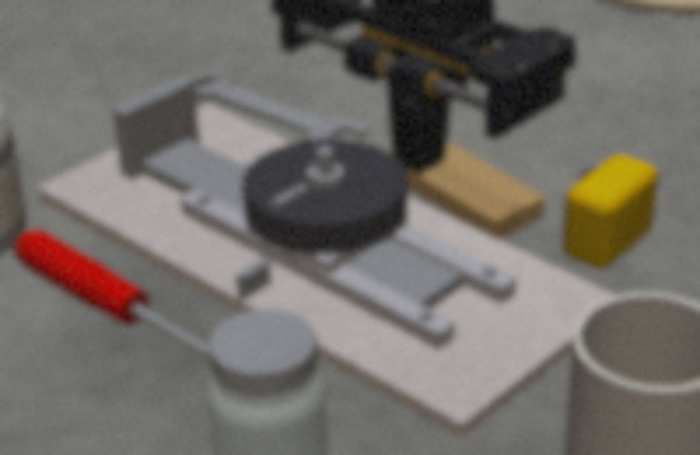

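Emit:
{"method": "servo_tool", "body": {"rows": [2, 0, 0, 0, 4, 0, 0, 0, 6, 0, 0, 0, 8, 0, 0, 0, 9, 0, 0, 0]}}

```text
time: 3.2
eef_pos: [0.4888, -0.0095, 0.0535]
tcp_rot: [[0.972, -0.237, 0.0], [-0.237, -0.972, -0.0], [0.0, -0.0, -1.0]]
wrist_force: [0.3, 0.9, 0.1]
finger_gap: 0.007
```

Emit:
{"method": "servo_tool", "body": {"rows": [0.5, 0, 0, 0, 1, 0, 0, 0, 1.5, 0, 0, 0, 2, 0, 0, 0, 2, 0, 0, 0]}}

```text
time: 3.7
eef_pos: [0.4905, -0.0099, 0.0535]
tcp_rot: [[0.972, -0.237, 0.0], [-0.237, -0.972, 0.0], [0.0, -0.0, -1.0]]
wrist_force: [0.6, -0.5, 0.1]
finger_gap: 0.004
```

Emit:
{"method": "servo_tool", "body": {"rows": [0.5, 0, 0, 0, 1, 0, 0, 0, 1.5, 0, 0, 0, 2, 0, 0, 0, 2, 0, 0, 0]}}

```text
time: 4.2
eef_pos: [0.4912, -0.01, 0.0533]
tcp_rot: [[0.972, -0.237, -0.003], [-0.237, -0.972, 0.001], [-0.003, 0.0, -1.0]]
wrist_force: [-6.4, 1.4, 2.9]
finger_gap: 0.006
```

```bash
python3 - <<'E'
from h import *
from plant import ctrl
s=st(ctrl)
E
```

```text
t 4.2 jig [-58.8  11.2  53.3] tip z 42.3 xang 0.01 F [-6.5 -0.1  2.9] gap 0.006 q6 1.55
```

Emit:
{"method": "servo_tool", "body": {"rows": [0, 3, 0, 0, 0.5, 8, 0, 0, 0.5, 13, 0, 0, 0.5, 17, 0, 0, 0.5, 20, 0, 0]}}

```text
time: 4.7
eef_pos: [0.4866, -0.0294, 0.0532]
tcp_rot: [[0.972, -0.237, -0.004], [-0.237, -0.972, 0.001], [-0.004, -0.001, -1.0]]
wrist_force: [-7.0, 3.2, 4.1]
finger_gap: 0.009
```

```bash
python3 - <<'E'
from h import *
from plant import ctrl
import cv2
s=st(ctrl)
im=ctrl.get_image("scene")["color"][:,:,::-1]
cv2.imwrite("pics/s3.png",cv2.resize(im[130:260,180:380],None,fx=3.5,fy=3.5))
im=ctrl.get_image("top")["color"][:,:,::-1]
cv2.imwrite("pics/t3.png",cv2.resize(im[120:290,240:490],None,fx=3,fy=3))
E
```

```text
t 4.7 jig [-58.7  -8.7  53.2] tip z 42.2 xang 0.02 F [-7.6  1.5  4.1] gap 0.009 q6 1.51
```

View pics/s3.png

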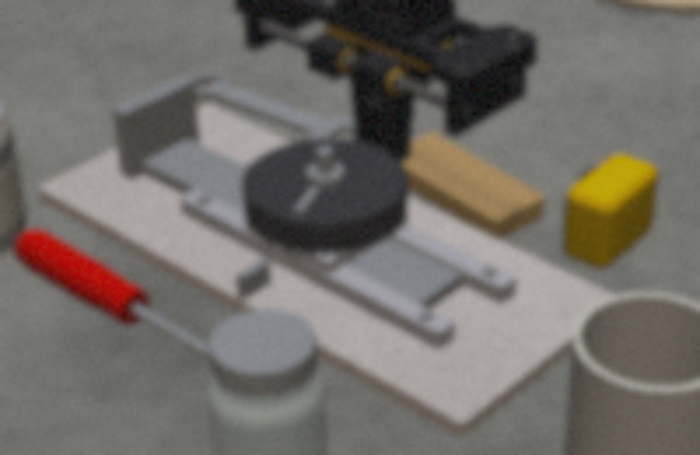

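View pics/t3.png

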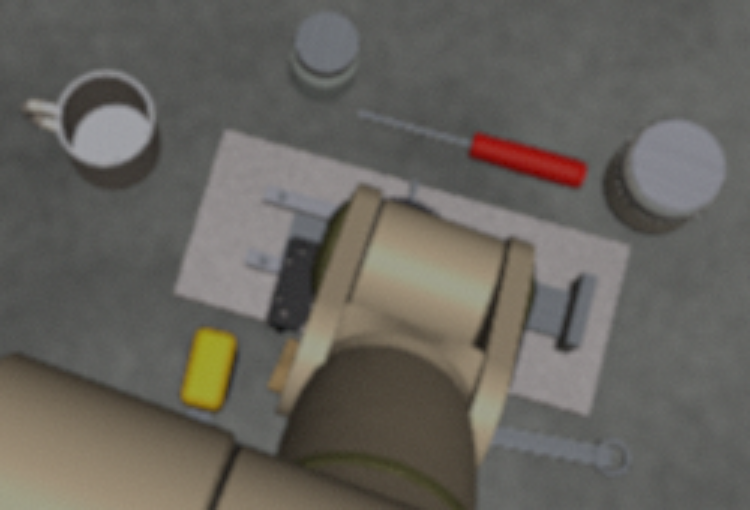

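```bash
cat >> h.py <<'E'
a,b=9.,17.5
def path(s,Rn=48.):
    q=Rn*np.pi/2; segs=[2*b,q,2*a,q]*1; per=2*(2*b+2*a)+4*q
    s=s%per
    # corners sign, start angle
    L=[2*b,q,2*a,q,2*b,q,2*a,q]
    i=0
    while s>L[i]: s-=L[i]; i+=1
    k=i//2
    if i%2==0:
        return np.array([[-Rn-a,b-s],[-a+s,-Rn-b],[Rn+a,-b+s],[a-s,Rn+b]][k])
    ph=np.pi+k*np.pi/2+s/Rn
    off=[(-a,-b),(a,-b),(a,b),(-a,b)][k]
    return Rn*np.array([np.cos(ph),np.sin(ph)])+off
def plan(cmd,s0,step,calls,Rn=48.):
    cmd=np.array(cmd,float); s=s0
    for c in range(calls):
        r=[]
        for j in range(5):
            s+=step; d=np.round((path(s,Rn)-cmd)*2)/2; r+=[d[0],-d[1],0,0]
        cmd=cmd+[r[-4],-r[-3]]
        print(r,"-> s",s,"cmd",cmd)
def nutang(ctrl,th0,zt,name="scene"):
    im=ctrl.get_image(name)["color"].astype(float).mean(2)
    import cv2
    A=np.radians(np.arange(0,360,2)); rr=np.arange(.020,.043,.002)
    X=np.array([[OJ+RJ@np.array([r*np.cos(t),r*np.sin(t),zt]) for r in rr] for t in A])
    uv=proj(name,X).astype(np.float32)
    v=cv2.remap(im.astype(np.float32),uv[...,0],uv[...,1],cv2.INTER_LINEAR).mean(1)
    v=cv2.GaussianBlur(np.tile(v,3)[None],(0,0),2)[0][180:360]
    i=np.argsort(-v)[:1]; print(name,"ridge deg",np.degrees(A[i]),"val",v[i].round(0),"median",np.median(v).round(0), "profile/20deg",v[::10].round(0))
E
python3 - <<'E'
from h import *
from plant import ctrl
nutang(ctrl,0,.0622)
plan((-56.9,-9),26.5,9,5)
E
```

```text
scene ridge deg [20.] val [101.] median 61.0 profile/20deg [ 62. 101.  61.  61.  61.  61.  61.  61.  60.  61.  65.  91.  70.  64.
  61.  60.  60.  60.]
[np.float64(-0.0), np.float64(9.0), 0, 0, np.float64(1.0), np.float64(18.0), 0, 0, np.float64(3.5), np.float64(26.5), 0, 0, np.float64(7.5), np.float64(34.5), 0, 0, np.float64(13.0), np.float64(41.5), 0, 0] -> s 71.5 cmd [-43.9 -50.5]
[np.float64(7.0), np.float64(6.0), 0, 0, np.float64(14.5), np.float64(10.5), 0, 0, np.float64(23.0), np.float64(13.5), 0, 0, np.float64(32.0), np.float64(15.0), 0, 0, np.float64(41.0), np.float64(15.0), 0, 0] -> s 116.5 cmd [ -2.9 -65.5]
[np.float64(9.0), np.float64(-0.0), 0, 0, np.float64(18.0), np.float64(-0.5), 0, 0, np.float64(27.0), np.float64(-2.5), 0, 0, np.float64(35.0), np.float64(-6.0), 0, 0, np.float64(42.5), np.float64(-11.0), 0, 0] -> s 161.5 cmd [ 39.6 -54.5]
[np.float64(6.5), np.float64(-6.5), 0, 0, np.float64(11.5), np.float64(-13.5), 0, 0, np.float64(15.0), np.float64(-22.0), 0, 0, np.float64(17.0), np.float64(-30.5), 0, 0, np.float64(17.5), np.float64(-39.5), 0, 0] -> s 206.5 cmd [ 57.1 -15. ]
[np.float64(-0.0), np.float64(-9.0), 0, 0, np.float64(-0.0), np.float64(-18.0), 0, 0, np.float64(-0.0), np.float64(-27.0), 0, 0, np.float64(-0.0), np.float64(-36.0), 0, 0, np.float64(-2.0), np.float64(-45.0), 0, 0] -> s 251.5 cmd [55.1 30. ]
```

Emit:
{"method": "servo_tool", "body": {"rows": [0, 9, 0, 0, 1, 18, 0, 0, 3.5, 26.5, 0, 0, 7.5, 34.5, 0, 0, 13, 41.5, 0, 0]}}

```text
time: 5.35
eef_pos: [0.4914, -0.0742, 0.0535]
tcp_rot: [[0.971, -0.237, 0.001], [-0.237, -0.971, -0.0], [0.001, 0.0, -1.0]]
wrist_force: [-0.4, 1.8, -0.8]
finger_gap: 0.006
```

```bash
python3 - <<'E'
from h import *
from plant import ctrl
st(ctrl)
nutang(ctrl,0,.063)
E
```

```text
t 5.35 jig [-43.4 -51.1  53.5] tip z 42.5 xang -0.01 F [-0.8  1.6 -0.8] gap 0.006 q6 1.42
scene ridge deg [74.] val [103.] median 61.0 profile/20deg [60. 60. 60. 68. 92. 61. 61. 61. 61. 62. 65. 90. 67. 66. 62. 60. 61. 61.]
```

```bash
python3 - <<'E'
from h import *
plan((-43.9,-50.5),71.5*1-2.5,9,2,46.5)
E
```

```text
[np.float64(7.0), np.float64(4.0), 0, 0, np.float64(14.5), np.float64(9.0), 0, 0, np.float64(23.0), np.float64(12.0), 0, 0, np.float64(32.0), np.float64(13.5), 0, 0, np.float64(41.0), np.float64(13.5), 0, 0] -> s 114.0 cmd [ -2.9 -64. ]
[np.float64(9.0), np.float64(-0.0), 0, 0, np.float64(18.0), np.float64(-0.5), 0, 0, np.float64(26.5), np.float64(-2.5), 0, 0, np.float64(35.0), np.float64(-6.0), 0, 0, np.float64(42.0), np.float64(-11.0), 0, 0] -> s 159.0 cmd [ 39.1 -53. ]
```

Emit:
{"method": "servo_tool", "body": {"rows": [7, 4, 0, 0, 14.5, 9, 0, 0, 23, 12, 0, 0, 32, 13.5, 0, 0, 41, 13.5, 0, 0]}}

```text
time: 5.9
eef_pos: [0.5285, -0.0983, 0.0538]
tcp_rot: [[0.972, -0.237, 0.001], [-0.237, -0.972, -0.003], [0.002, 0.003, -1.0]]
wrist_force: [-5.1, -11.0, 1.5]
finger_gap: 0.004
```

```bash
python3 - <<'E'
from h import *
from plant import ctrl
st(ctrl)
nutang(ctrl,0,.0635)
E
```

```text
t 5.9 jig [ -1.6 -65.7  53.8] tip z 42.8 xang 0.01 F [ -2.3 -11.9   1.5] gap 0.004 q6 1.41
scene ridge deg [130.] val [99.] median 61.0 profile/20deg [60. 61. 61. 61. 60. 62. 88. 86. 64. 63. 66. 90. 68. 63. 61. 60. 61. 60.]
```

Emit:
{"method": "servo_tool", "body": {"rows": [9, 0, 0, 0, 18, -0.5, 0, 0, 26.5, -2.5, 0, 0, 35, -6, 0, 0, 42, -11, 0, 0]}}

```text
time: 6.45
eef_pos: [0.5735, -0.0977, 0.0543]
tcp_rot: [[0.971, -0.238, 0.005], [-0.238, -0.971, -0.004], [0.006, 0.003, -1.0]]
wrist_force: [1.3, -8.0, 1.9]
finger_gap: 0.005
```

```bash
python3 - <<'E'
from h import *
from plant import ctrl
st(ctrl)
nutang(ctrl,0,.064)
plan((39.1,-53),159,9,2,46.5)
E
```

```text
t 6.45 jig [ 41.9 -54.4  54.3] tip z 43.3 xang -0.03 F [ 3.1 -7.4  1.9] gap 0.005 q6 1.44
scene ridge deg [182.] val [102.] median 61.0 profile/20deg [ 61.  61.  61.  61.  61.  61.  61.  61.  64. 101.  69.  57.  35.  32.
  30.  42.  58.  61.]
[np.float64(6.5), np.float64(-6.5), 0, 0, np.float64(11.5), np.float64(-14.0), 0, 0, np.float64(14.5), np.float64(-22.5), 0, 0, np.float64(16.0), np.float64(-31.5), 0, 0, np.float64(16.5), np.float64(-40.5), 0, 0] -> s 204 cmd [ 55.6 -12.5]
[np.float64(-0.0), np.float64(-9.0), 0, 0, np.float64(-0.0), np.float64(-18.0), 0, 0, np.float64(-0.0), np.float64(-27.0), 0, 0, np.float64(-0.5), np.float64(-36.0), 0, 0, np.float64(-2.5), np.float64(-44.5), 0, 0] -> s 249 cmd [53.1 32. ]
```

Emit:
{"method": "servo_tool", "body": {"rows": [6.5, -6.5, 0, 0, 11.5, -14, 0, 0, 14.5, -22.5, 0, 0, 16, -31.5, 0, 0, 16.5, -40.5, 0, 0]}}

```text
time: 7.0
eef_pos: [0.6019, -0.062, 0.0552]
tcp_rot: [[0.971, -0.238, 0.013], [-0.238, -0.971, -0.004], [0.014, 0.001, -1.0]]
wrist_force: [13.6, -6.1, -1.0]
finger_gap: 0.004
```

```bash
python3 - <<'E'
from h import *
from plant import ctrl
st(ctrl)
nutang(ctrl,0,.0645)
E
```

```text
t 7.0 jig [ 61.  -13.   55.2] tip z 44.2 xang -0.05 F [14.7 -2.7 -1. ] gap 0.004 q6 1.51
scene ridge deg [294.] val [69.] median 40.0 profile/20deg [46. 27. 34. 47. 53. 52. 45. 34. 29. 25. 23. 34. 43. 30. 45. 66. 45. 44.]
```

Emit:
{"method": "servo_tool", "body": {"rows": [0.5, -9, 0, 0, 0.5, -18, 0, 0, 0.5, -27, 0, 0, 0, -36, 0, 0, -2, -44.5, 0, 0]}}

```text
time: 7.55
eef_pos: [0.6081, -0.0166, 0.0546]
tcp_rot: [[0.971, -0.237, 0.006], [-0.237, -0.971, -0.001], [0.007, -0.0, -1.0]]
wrist_force: [2.2, -2.0, 1.3]
finger_gap: 0.005
```

```bash
python3 - <<'E'
from h import *
from plant import ctrl
import cv2
st(ctrl)
nutang(ctrl,0,.065)
plan((53.6,32),249,9,3,47)
im=ctrl.get_image("scene")["color"][:,:,::-1]
cv2.imwrite("pics/s4.png",cv2.resize(im[130:260,180:380],None,fx=3.5,fy=3.5))
E
```

```text
t 7.55 jig [56.2 32.6 54.6] tip z 43.6 xang 0.0 F [ 2.7 -1.5  1.3] gap 0.005 q6 1.59
scene ridge deg [70.] val [70.] median 37.0 profile/20deg [31. 32. 31. 62. 57. 27. 38. 51. 46. 48. 35. 34. 38. 47. 47. 36. 33. 31.]
[np.float64(-3.0), np.float64(-7.0), 0, 0, np.float64(-7.5), np.float64(-14.5), 0, 0, np.float64(-14.0), np.float64(-21.0), 0, 0, np.float64(-21.0), np.float64(-26.5), 0, 0, np.float64(-29.5), np.float64(-30.0), 0, 0] -> s 294 cmd [24.1 62. ]
[np.float64(-8.5), np.float64(-2.0), 0, 0, np.float64(-17.5), np.float64(-2.5), 0, 0, np.float64(-26.5), np.float64(-2.5), 0, 0, np.float64(-35.5), np.float64(-2.5), 0, 0, np.float64(-44.5), np.float64(-1.0), 0, 0] -> s 339 cmd [-20.4  63. ]
[np.float64(-8.5), np.float64(3.0), 0, 0, np.float64(-16.0), np.float64(7.5), 0, 0, np.float64(-23.0), np.float64(13.5), 0, 0, np.float64(-28.5), np.float64(20.5), 0, 0, np.float64(-32.5), np.float64(28.5), 0, 0] -> s 384 cmd [-52.9  34.5]
```

View pics/s4.png

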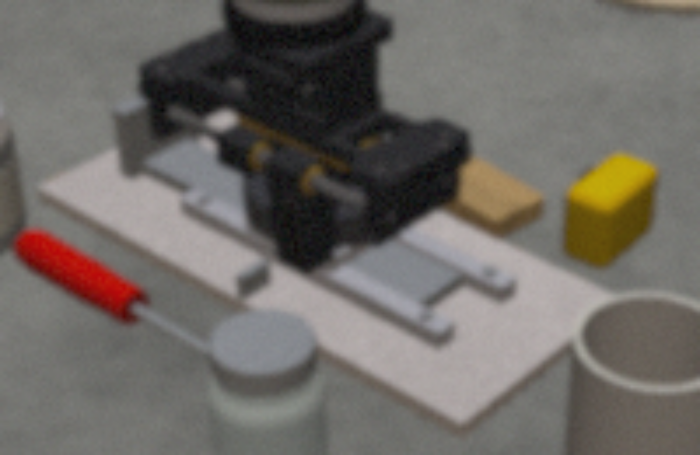

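Emit:
{"method": "servo_tool", "body": {"rows": [-3.5, -7, 0, 0, -8, -14.5, 0, 0, -14.5, -21, 0, 0, -21.5, -26.5, 0, 0, -30, -30, 0, 0]}}

```text
time: 8.15
eef_pos: [0.5822, 0.0208, 0.0532]
tcp_rot: [[0.972, -0.237, -0.001], [-0.237, -0.972, 0.0], [-0.001, -0.0, -1.0]]
wrist_force: [-0.3, 0.4, 0.1]
finger_gap: 0.004
```

Emit:
{"method": "servo_tool", "body": {"rows": [-8.5, -2, 0, 0, -17.5, -2.5, 0, 0, -26.5, -2.5, 0, 0, -35.5, -2.5, 0, 0, -44.5, -1, 0, 0]}}

```text
time: 8.65
eef_pos: [0.5394, 0.0316, 0.0535]
tcp_rot: [[0.972, -0.237, 0.0], [-0.237, -0.972, 0.0], [-0.0, -0.0, -1.0]]
wrist_force: [-0.5, 0.1, 0.4]
finger_gap: 0.006
```

```bash
python3 - <<'E'
from h import *
from plant import ctrl
import cv2
st(ctrl)
nutang(ctrl,0,.0655)
im=ctrl.get_image("scene")["color"][:,:,::-1]
cv2.imwrite("pics/s5.png",cv2.resize(im[130:260,180:380],None,fx=3.5,fy=3.5))
E
```

```text
t 8.65 jig [-21.9  63.1  53.5] tip z 42.5 xang 0.01 F [-0.5 -0.1  0.4] gap 0.006 q6 1.65
scene ridge deg [322.] val [99.] median 62.0 profile/20deg [61. 62. 62. 61. 62. 61. 60. 61. 61. 62. 65. 92. 71. 67. 62. 68. 99. 70.]
```

View pics/s5.png

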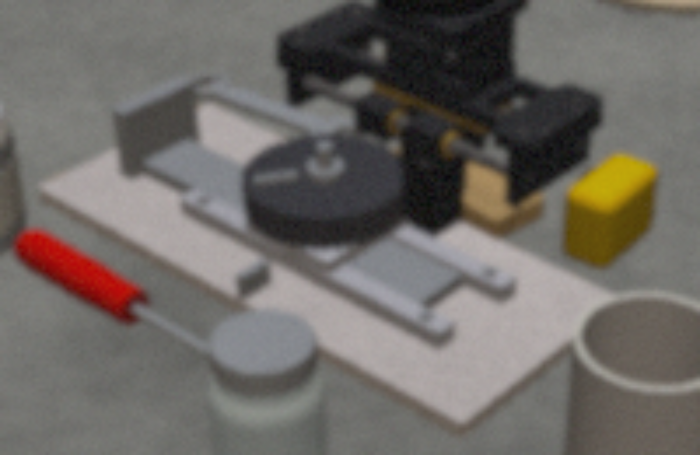

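```bash
sed -i 's/^a,b=9.,17.5/a,b=9.,14.5\nCS=np.array([1.1,-1.5])/; s/path(s,Rn)-cmd/path(s,Rn)+CS-cmd/' h.py; python3 - <<'E'
from h import *
q=np.array([-22,63.1])
ss=np.arange(200,420,.5); D=[np.linalg.norm(path(s,47)+CS-q) for s in ss]; s0=ss[np.argmin(D)]; print(s0,min(D))
plan((-22,63.1),s0-3,9,1,47); 
plan((-22,63.1),s0-3,9,4,47)
E
```

```text
328.5 5.048004087517243
[np.float64(-4.5), np.float64(7.0), 0, 0, np.float64(-12.5), np.float64(11.0), 0, 0, np.float64(-19.0), np.float64(17.0), 0, 0, np.float64(-25.0), np.float64(24.0), 0, 0, np.float64(-29.0), np.float64(32.0), 0, 0] -> s 370.5 cmd [-51.   31.1]
[np.float64(-4.5), np.float64(7.0), 0, 0, np.float64(-12.5), np.float64(11.0), 0, 0, np.float64(-19.0), np.float64(17.0), 0, 0, np.float64(-25.0), np.float64(24.0), 0, 0, np.float64(-29.0), np.float64(32.0), 0, 0] -> s 370.5 cmd [-51.   31.1]
[np.float64(-3.0), np.float64(8.5), 0, 0, np.float64(-4.0), np.float64(17.5), 0, 0, np.float64(-4.0), np.float64(26.5), 0, 0, np.float64(-4.0), np.float64(35.5), 0, 0, np.float64(-4.0), np.float64(44.5), 0, 0] -> s 415.5 cmd [-55.  -13.4]
[np.float64(0.5), np.float64(9.0), 0, 0, np.float64(2.5), np.float64(17.5), 0, 0, np.float64(6.0), np.float64(25.5), 0, 0, np.float64(11.5), np.float64(33.0), 0, 0, np.float64(18.0), np.float64(39.5), 0, 0] -> s 460.5 cmd [-37.  -52.9]
[np.float64(7.5), np.float64(5.0), 0, 0, np.float64(15.5), np.float64(8.0), 0, 0, np.float64(24.5), np.float64(10.0), 0, 0, np.float64(33.5), np.float64(10.0), 0, 0, np.float64(42.5), np.float64(10.0), 0, 0] -> s 505.5 cmd [  5.5 -62.9]
```

Emit:
{"method": "servo_tool", "body": {"rows": [-4.5, 7, 0, 0, -12.5, 11, 0, 0, -19, 17, 0, 0, -25, 24, 0, 0, -29, 32, 0, 0]}}

```text
time: 9.25
eef_pos: [0.5018, 0.0088, 0.0531]
tcp_rot: [[0.972, -0.237, -0.006], [-0.237, -0.972, 0.003], [-0.006, -0.002, -1.0]]
wrist_force: [-7.9, 10.4, 5.7]
finger_gap: 0.006
```

Emit:
{"method": "servo_tool", "body": {"rows": [-3, 8.5, 0, 0, -4.5, 17.5, 0, 0, -4.5, 26.5, 0, 0, -4.5, 35.5, 0, 0, -4.5, 44.5, 0, 0]}}

```text
time: 9.75
eef_pos: [0.4856, -0.0338, 0.0529]
tcp_rot: [[0.972, -0.236, -0.009], [-0.236, -0.972, 0.003], [-0.01, -0.001, -1.0]]
wrist_force: [-14.4, 6.0, 10.2]
finger_gap: 0.007
```

```bash
python3 - <<'E'
from h import *
from plant import ctrl
st(ctrl)
nutang(ctrl,0,.067)
E
```

```text
t 9.75 jig [-58.7 -13.2  52.9] tip z 41.9 xang 0.05 F [-15.4   2.4  10.2] gap 0.007 q6 1.5
scene ridge deg [76.] val [101.] median 61.0 profile/20deg [61. 61. 61. 66. 96. 62. 61. 61. 61. 60. 63. 92. 71. 64. 62. 60. 60. 61.]
```

Emit:
{"method": "servo_tool", "body": {"rows": [0.5, 9, 0, 0, 2.5, 17.5, 0, 0, 6, 25.5, 0, 0, 11.5, 33, 0, 0, 18, 39.5, 0, 0]}}

```text
time: 10.3
eef_pos: [0.4959, -0.0783, 0.0533]
tcp_rot: [[0.972, -0.237, -0.004], [-0.237, -0.972, 0.0], [-0.004, 0.001, -1.0]]
wrist_force: [-6.2, -3.6, 3.0]
finger_gap: 0.004
```

Emit:
{"method": "servo_tool", "body": {"rows": [7.5, 5, 0, 0, 15.5, 8, 0, 0, 24.5, 10, 0, 0, 33.5, 10, 0, 0, 42.5, 10, 0, 0]}}

```text
time: 10.8
eef_pos: [0.5368, -0.1006, 0.054]
tcp_rot: [[0.971, -0.237, 0.0], [-0.237, -0.971, -0.005], [0.001, 0.005, -1.0]]
wrist_force: [-4.8, -15.4, 4.1]
finger_gap: 0.005
```

```bash
python3 - <<'E'
from h import *
from plant import ctrl
st(ctrl)
nutang(ctrl,0,.068)
plan((5.5,-62.9),505.5,9,4,47)
E
```

```text
t 10.8 jig [  6.9 -65.9  54. ] tip z 43.0 xang 0.0 F [ -1.  -16.1   4.1] gap 0.005 q6 1.41
scene ridge deg [188.] val [102.] median 61.0 profile/20deg [61. 61. 61. 60. 60. 61. 61. 61. 61. 90. 77. 88. 54. 61. 61. 62. 61. 61.]
[np.float64(9.0), np.float64(-0.0), 0, 0, np.float64(18.0), np.float64(-2.0), 0, 0, np.float64(26.0), np.float64(-5.0), 0, 0, np.float64(33.5), np.float64(-10.0), 0, 0, np.float64(40.0), np.float64(-16.0), 0, 0] -> s 550.5 cmd [ 45.5 -46.9]
[np.float64(5.5), np.float64(-7.5), 0, 0, np.float64(9.0), np.float64(-15.5), 0, 0, np.float64(11.0), np.float64(-24.5), 0, 0, np.float64(11.5), np.float64(-33.5), 0, 0, np.float64(11.5), np.float64(-42.5), 0, 0] -> s 595.5 cmd [57.  -4.4]
[np.float64(0.0), np.float64(-9.0), 0, 0, np.float64(0.0), np.float64(-18.0), 0, 0, np.float64(-1.0), np.float64(-27.0), 0, 0, np.float64(-3.5), np.float64(-35.5), 0, 0, np.float64(-7.5), np.float64(-43.5), 0, 0] -> s 640.5 cmd [49.5 39.1]
[np.float64(-6.0), np.float64(-7.0), 0, 0, np.float64(-13.0), np.float64(-12.5), 0, 0, np.float64(-20.5), np.float64(-17.0), 0, 0, np.float64(-29.0), np.float64(-20.0), 0, 0, np.float64(-38.0), np.float64(-21.0), 0, 0] -> s 685.5 cmd [11.5 60.1]
```

Emit:
{"method": "servo_tool", "body": {"rows": [9, 0, 0, 0, 18, -2, 0, 0, 26, -5, 0, 0, 33.5, -10, 0, 0, 40, -16, 0, 0]}}

```text
time: 11.35
eef_pos: [0.5807, -0.0934, 0.0541]
tcp_rot: [[0.971, -0.238, 0.003], [-0.238, -0.971, -0.003], [0.004, 0.002, -1.0]]
wrist_force: [0.6, -4.4, 1.5]
finger_gap: 0.003
```

Emit:
{"method": "servo_tool", "body": {"rows": [5.5, -7.5, 0, 0, 9, -15.5, 0, 0, 11, -24.5, 0, 0, 12, -33.5, 0, 0, 12, -42.5, 0, 0]}}

```text
time: 11.85
eef_pos: [0.6039, -0.0538, 0.0546]
tcp_rot: [[0.971, -0.238, 0.008], [-0.238, -0.971, -0.002], [0.008, 0.0, -1.0]]
wrist_force: [7.9, -2.9, 0.6]
finger_gap: 0.003
```

Emit:
{"method": "servo_tool", "body": {"rows": [0, -6, 0, 0, 0, -12, 0, 0, 0, -18, 0, 0, 0, -20, 0, 0, 15, -20, 0, 0]}}

```text
time: 12.35
eef_pos: [0.6202, -0.0365, 0.0539]
tcp_rot: [[0.972, -0.236, 0.0], [-0.236, -0.972, 0.0], [0.0, -0.0, -1.0]]
wrist_force: [-0.3, -0.4, -0.7]
finger_gap: 0.005
```

```bash
python3 - <<'E'
from h import *
from plant import ctrl
st(ctrl)
import cv2
im=ctrl.get_image("scene")["color"][:,:,::-1]
cv2.imwrite("pics/s6.png",cv2.resize(im[130:260,180:380],None,fx=3.5,fy=3.5))
im=ctrl.get_image("top")["color"][:,:,::-1]
cv2.imwrite("pics/t6.png",cv2.resize(im[120:290,240:490],None,fx=3,fy=3))
E
```

```text
t 12.35 jig [72.8 16.1 53.9] tip z 42.9 xang 0.04 F [-0.2 -0.5 -0.7] gap 0.005 q6 1.56
```

View pics/s6.png

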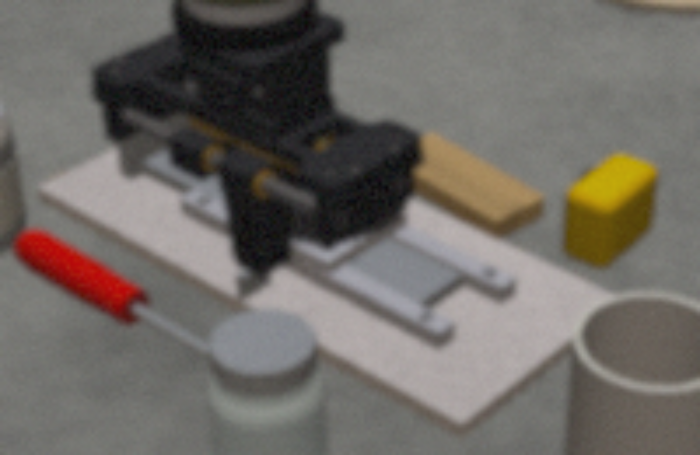

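View pics/t6.png

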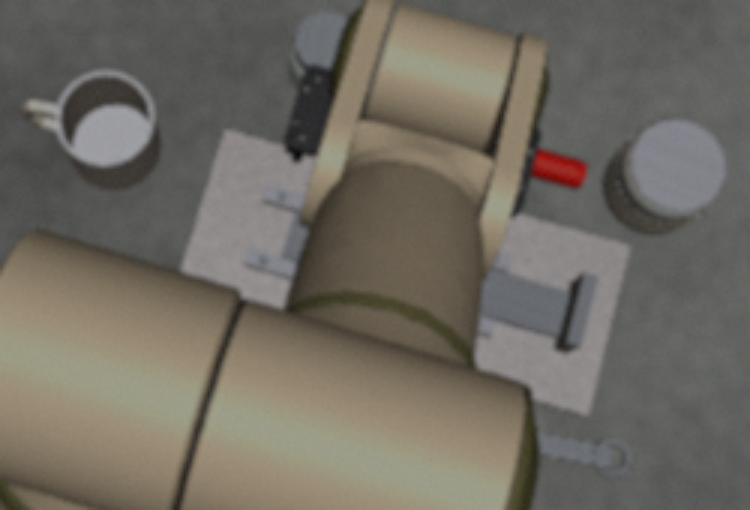

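Emit:
{"method": "servo_tool", "body": {"rows": [0, 0, -30, 0, 0, 0, -65, 0, -20, 0, -90, 0, -55, 0, -100, 0, -90, 2, -100, 0]}}

```text
time: 12.95
eef_pos: [0.5312, -0.0172, 0.1546]
tcp_rot: [[0.972, -0.237, 0.002], [-0.237, -0.972, -0.0], [0.002, -0.0, -1.0]]
wrist_force: [-0.5, -0.8, 0.1]
finger_gap: 0.007
```

Emit:
{"method": "servo_tool", "body": {"rows": [-30, 0, 0, 0, -50, 1, 0, 0, -61, 2, 0, 0, -61, 2, 0, 0, -61, 2, 0, 0]}}

```text
time: 13.45
eef_pos: [0.4733, -0.0053, 0.1535]
tcp_rot: [[0.971, -0.237, 0.001], [-0.237, -0.971, -0.0], [0.001, -0.0, -1.0]]
wrist_force: [-0.3, -0.3, 0.7]
finger_gap: 0.008
```

```bash
python3 - <<'E'
from h import *
from plant import ctrl
st(ctrl)
nutang(ctrl,0,.070)
import cv2
im=ctrl.get_image("scene")["color"][:,:,::-1]
cv2.imwrite("pics/s7.png",cv2.resize(im[130:260,180:380],None,fx=3.5,fy=3.5))
E
```

```text
t 13.45 jig [-77.4  11.6 153.5] tip z 142.5 xang -0.0 F [-0.2 -0.4  0.7] gap 0.008 q6 1.55
scene ridge deg [312.] val [98.] median 61.0 profile/20deg [60. 60. 61. 60. 61. 60. 60. 61. 61. 61. 64. 90. 71. 63. 63. 82. 89. 62.]
```

View pics/s7.png

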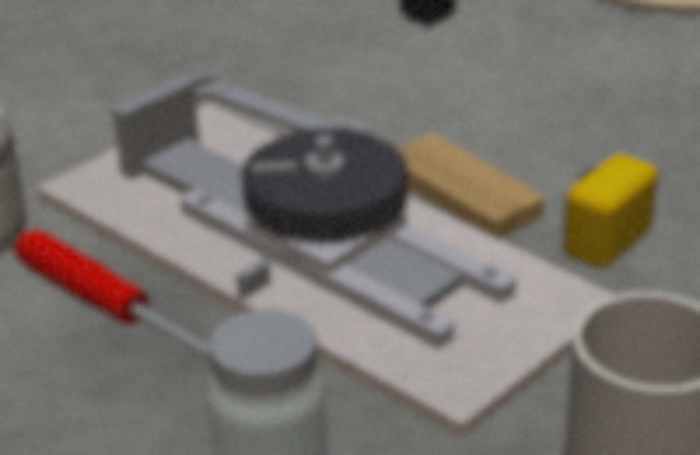

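Emit:
{"method": "servo_tool", "body": {"rows": [0, 0, 30, 0, 0, -1, 65, 0, 2, -1.5, 90, 0, 7, -1.5, 97, 0, 14, -1.5, 98, 0]}}

```text
time: 14.05
eef_pos: [0.4872, -0.0071, 0.055]
tcp_rot: [[0.972, -0.237, -0.001], [-0.237, -0.972, 0.0], [-0.001, -0.0, -1.0]]
wrist_force: [1.1, -0.4, 0.7]
finger_gap: 0.002
```

Emit:
{"method": "servo_tool", "body": {"rows": [4, 0, 0, 0, 7, 0, 0, 0, 7.5, 0, 0, 0, 7.5, 5, 0, 0, 7.5, 13, 0, 0]}}

```text
time: 14.55
eef_pos: [0.4894, -0.0205, 0.0562]
tcp_rot: [[0.972, -0.236, -0.003], [-0.236, -0.972, 0.001], [-0.003, -0.0, -1.0]]
wrist_force: [-5.6, 1.7, 2.5]
finger_gap: 0.002
```

Emit:
{"method": "servo_tool", "body": {"rows": [0, 6, 0, 0, 0, 12, 0, 0, 0, 15, 0, 0, 0, 15, 0, 0, 0, 15, 0, 0]}}

```text
time: 15.05
eef_pos: [0.4852, -0.0354, 0.0562]
tcp_rot: [[0.972, -0.236, -0.005], [-0.236, -0.972, 0.001], [-0.005, 0.0, -1.0]]
wrist_force: [-10.8, 0.1, 4.2]
finger_gap: 0.004
```

```bash
cat >> h.py <<'E'
def nutfine(ctrl,zt,name="scene",c0=(1.1,-1.5)):
    import cv2
    im=ctrl.get_image(name)["color"].astype(np.float32).mean(2)
    A=np.radians(np.arange(0,360,.5)); rr=np.arange(.022,.042,.001)
    X=np.array([[OJ+RJ@np.array([c0[0]/1000+r*np.cos(t),c0[1]/1000+r*np.sin(t),zt]) for r in rr] for t in A])
    uv=proj(name,X).astype(np.float32)
    v=cv2.remap(im,uv[...,0],uv[...,1],cv2.INTER_LINEAR).mean(1)
    w=np.clip(v-np.median(v)-8,0,None)
    ok=(np.degrees(A)<200)|(np.degrees(A)>255); w=w*ok
    i=np.argmax(w); d=(np.arange(len(A))-i+360)%720-360; m=(abs(d)<36); 
    print(name,"fine",np.degrees(A[i]), "centroid",(np.degrees(A[i])+.5*(w*m*d).sum()/(w*m).sum())%360)
E
python3 - <<'E'
from h import *
from plant import ctrl
st(ctrl)
nutfine(ctrl,.070);nutfine(ctrl,.070,c0=(0,0))
E
```

```text
t 15.05 jig [-58.6 -14.9  56.2] tip z 45.2 xang 0.05 F [-10.5  -2.4   4.2] gap 0.004 q6 1.49
scene fine 346.5 centroid 346.35021231911395
scene fine 344.5 centroid 343.79804237210055
```

```bash
python3 - <<'E'
from h import *
import cv2
class F:
    def get_image(s,n): return {"color":cv2.imread(f"pics/{n}0.png")[:,:,::-1]}
for c in [(1.1,-1.5),(0,0)]:
    for n in("scene","top"): nutfine(F(),.062,n,c)
E
```

```text
scene fine 358.0 centroid 357.6832175098756
top fine 2.0 centroid 1.8153673084160322
scene fine 355.5 centroid 354.8012475792024
top fine 359.0 centroid 359.0193019667974
```

Emit:
{"method": "servo_tool", "body": {"rows": [0, 2, 0, 0, 0.5, 4, 0, 0, 1, 6, 0, 0, 1, 7, 0, 0, 1, 7, 0, 0]}}

```text
time: 15.65
eef_pos: [0.4846, -0.0424, 0.0562]
tcp_rot: [[0.972, -0.236, -0.005], [-0.236, -0.972, 0.001], [-0.005, 0.0, -1.0]]
wrist_force: [-11.2, 0.9, 5.6]
finger_gap: 0.004
```

```bash
python3 - <<'E'
from h import *
from plant import ctrl
st(ctrl)
nutfine(ctrl,.070);nutfine(ctrl,.070,c0=(0,0))
E
```

```text
t 15.65 jig [-57.6 -21.8  56.2] tip z 45.2 xang 0.05 F [-11.1  -1.8   5.6] gap 0.004 q6 1.48
scene fine 355.0 centroid 354.4041593440762
scene fine 352.0 centroid 351.5983424962126
```

Emit:
{"method": "servo_tool", "body": {"rows": [0, 1, 0, 0, 0.5, 2, 0, 0, 0.5, 3, 0, 0, 0.5, 3, 0, 0, 0.5, 3, 0, 0]}}

```text
time: 16.25
eef_pos: [0.4845, -0.0455, 0.0563]
tcp_rot: [[0.972, -0.236, -0.004], [-0.236, -0.972, 0.001], [-0.004, 0.0, -1.0]]
wrist_force: [-11.2, 0.9, 4.4]
finger_gap: 0.004
```

```bash
python3 - <<'E'
from h import *
from plant import ctrl
st(ctrl)
nutfine(ctrl,.070);nutfine(ctrl,.070,c0=(0,0))
E
```

```text
t 16.25 jig [-56.9 -24.8  56.3] tip z 45.3 xang 0.05 F [-11.1  -1.8   4.4] gap 0.004 q6 1.47
scene fine 359.0 centroid 358.153434452877
scene fine 356.0 centroid 355.31653510393386
```

Emit:
{"method": "servo_tool", "body": {"rows": [-4, 1, 0, 0, -10, 2, 0, 0, -18, 2, -5, 0, -20, 2, -35, 0, -20, 2, -70, 0]}}

```text
time: 16.85
eef_pos: [0.4654, -0.0429, 0.1263]
tcp_rot: [[0.972, -0.237, -0.002], [-0.237, -0.972, 0.001], [-0.002, -0.0, -1.0]]
wrist_force: [0.1, 0.1, 0.2]
finger_gap: 0.008
```

Emit:
{"method": "servo_tool", "body": {"rows": [10, 25, -10, 0, 25, 65, -10, 0, 45, 105, -10, 0, 65, 140, -10, 0, 77, 172, -10, 0]}}

```text
time: 17.35
eef_pos: [0.5008, -0.2305, 0.1362]
tcp_rot: [[0.971, -0.238, 0.001], [-0.238, -0.971, -0.001], [0.002, 0.001, -1.0]]
wrist_force: [0.6, 0.6, -0.5]
finger_gap: 0.003
```

```bash
python3 - <<'E'
from h import *
from plant import ctrl
st(ctrl)
nutfine(ctrl,.070);nutfine(ctrl,.070,"top")
import cv2
im=ctrl.get_image("scene")["color"][:,:,::-1]
cv2.imwrite("pics/s8.png",cv2.resize(im[110:260,150:380],None,fx=3.4,fy=3.4))
im=ctrl.get_image("top")["color"][:,:,::-1]
cv2.imwrite("pics/t8.png",cv2.resize(im[120:290,240:490],None,fx=3,fy=3))
E
```

```text
t 17.35 jig [   2.7 -200.7  136.2] tip z 125.2 xang -0.02 F [ 0.4  0.7 -0.5] gap 0.003 q6 1.16
scene fine 358.5 centroid 358.1515025317279
top fine 1.5000000000000002 centroid 2.025321914122533
```

View pics/s8.png

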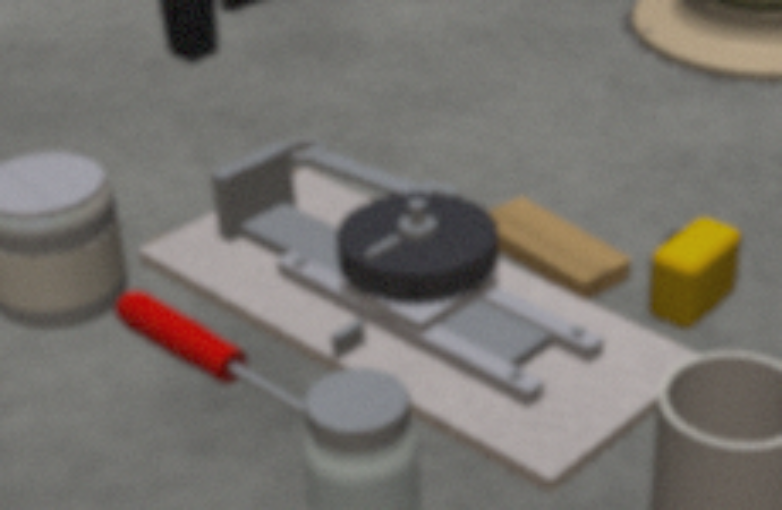

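View pics/t8.png

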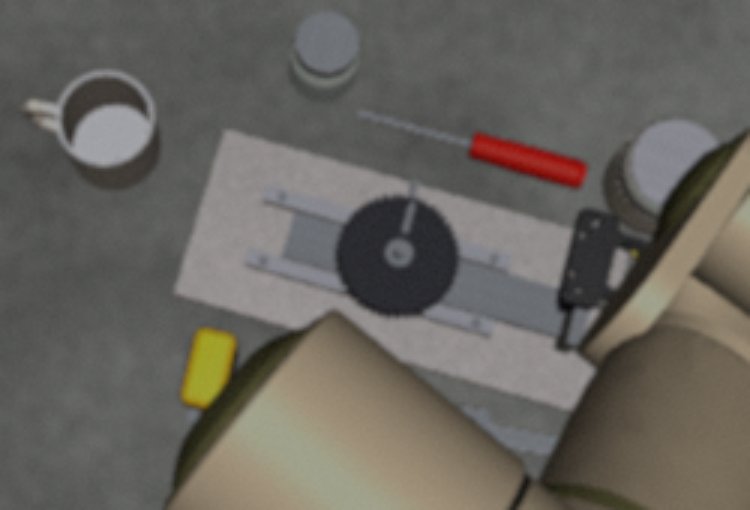

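Emit:
{"method": "servo_tool", "body": {"rows": [-1, 0, 30, 0, -1, 0, 60, 0, -1, 0, 85, 0, -1, 0, 97, 0, -1, 0, 101, 0]}}

```text
time: 18.05
eef_pos: [0.4992, -0.2271, 0.034]
tcp_rot: [[0.972, -0.236, -0.001], [-0.236, -0.972, 0.001], [-0.001, -0.001, -1.0]]
wrist_force: [-0.8, -0.5, 0.6]
finger_gap: 0.006
```

Emit:
{"method": "servo_tool", "body": {"rows": [0, -3, 0, 0, 0, -7, 0, 0, 0, -11, 0, 0, 0, -14, 0, 0, 0, -16, 0, 0]}}

```text
time: 18.55
eef_pos: [0.5035, -0.2124, 0.0349]
tcp_rot: [[0.972, -0.237, 0.001], [-0.237, -0.972, -0.0], [0.001, 0.0, -1.0]]
wrist_force: [-0.1, -0.2, 0.0]
finger_gap: 0.005
```

```bash
python3 - <<'E'
from h import *
from plant import ctrl
st(ctrl)
import cv2
im=ctrl.get_image("scene")["color"][:,:,::-1]
cv2.imwrite("pics/s9.png",cv2.resize(im[110:260,150:380],None,fx=3.4,fy=3.4))
E
```

```text
t 18.55 jig [   1.1 -182.4   34.9] tip z 23.9 xang 0.03 F [-0.1 -0.2  0. ] gap 0.005 q6 1.19
```

View pics/s9.png

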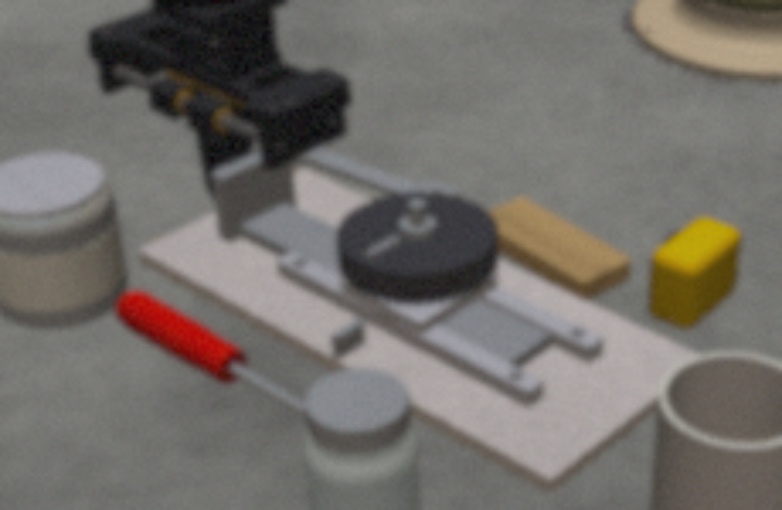

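Emit:
{"method": "servo_tool", "body": {"rows": [0, -1, -3, 0, 0, -2, -6, 0, 0, -4, -6, 0, 0, -6, -6, 0, 0, -8, -6, 0]}}

```text
time: 19.1
eef_pos: [0.5054, -0.2054, 0.0408]
tcp_rot: [[0.971, -0.237, 0.001], [-0.237, -0.971, -0.001], [0.001, 0.001, -1.0]]
wrist_force: [-0.9, -4.0, 3.3]
finger_gap: 0.005
```

Emit:
{"method": "servo_tool", "body": {"rows": [0, -3, 0, 0, 0, -6, 0, 0, 0, -9, 0, 0, 0, -12, 0, 0, 0, -15, 0, 0]}}

```text
time: 19.6
eef_pos: [0.5088, -0.1901, 0.0405]
tcp_rot: [[0.972, -0.237, -0.0], [-0.237, -0.972, -0.0], [-0.0, 0.0, -1.0]]
wrist_force: [-0.9, -3.4, 4.0]
finger_gap: 0.002
```

```bash
python3 - <<'E'
from h import *
from plant import ctrl
st(ctrl)
E
```

```text
t 19.6 jig [   1.  -159.5   40.5] tip z 29.5 xang 0.02 F [-0.1 -3.5  4. ] gap 0.002 q6 1.23
```

Emit:
{"method": "servo_tool", "body": {"rows": [0, -4, 0, 0, 0, -8, 0, 0, 0, -12, 0, 0, 0, -16, 0, 0, 0, -20, 0, 0]}}

```text
time: 20.1
eef_pos: [0.5135, -0.1706, 0.0405]
tcp_rot: [[0.972, -0.237, -0.0], [-0.237, -0.972, 0.0], [-0.0, -0.0, -1.0]]
wrist_force: [-0.5, -3.5, 3.2]
finger_gap: 0.006
```

Emit:
{"method": "servo_tool", "body": {"rows": [0, -3, 0, 0, 0, -6, 0, 0, 0, -9, 0, 0, 0, -11, 0, 0, 0, -13, 0, 0]}}

```text
time: 20.6
eef_pos: [0.5165, -0.1581, 0.0405]
tcp_rot: [[0.972, -0.237, -0.0], [-0.237, -0.972, 0.0], [-0.0, -0.0, -1.0]]
wrist_force: [-1.5, -3.8, 3.1]
finger_gap: 0.008
```

```bash
python3 - <<'E'
from h import *
from plant import ctrl
st(ctrl)
import cv2
im=ctrl.get_image("scene")["color"][:,:,::-1]
cv2.imwrite("pics/s10.png",cv2.resize(im[110:260,150:380],None,fx=3.4,fy=3.4))
E
```

```text
t 20.6 jig [   0.9 -126.6   40.5] tip z 29.5 xang 0.01 F [-0.6 -4.   3.1] gap 0.008 q6 1.29
```

View pics/s10.png

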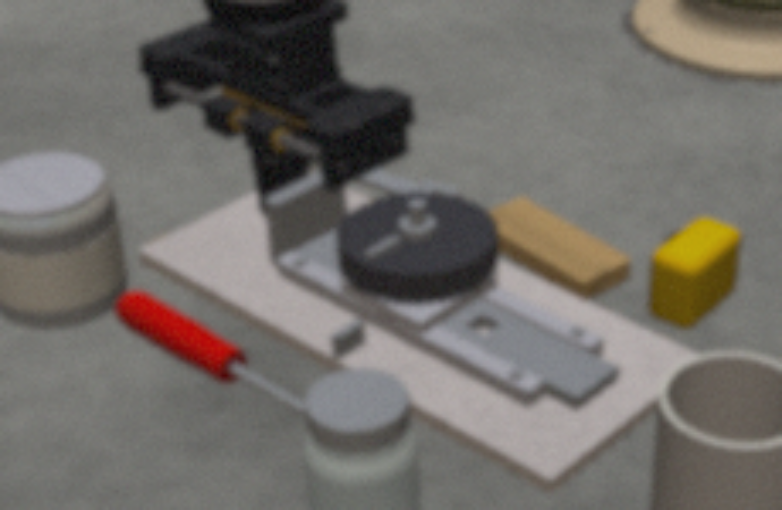

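Nearly home: the plate is almost at the rail ends and the gripper body is clear of the stud. I'll push gently until the force rises.

Emit:
{"method": "servo_tool", "body": {"rows": [0, -1, 0, 0, 0, -2, 0, 0, 0, -3, 0, 0, 0, -4, 0, 0, 0, -5, 0, 0]}}

```text
time: 21.15
eef_pos: [0.5171, -0.1561, 0.0405]
tcp_rot: [[0.972, -0.236, -0.001], [-0.236, -0.972, -0.005], [-0.0, 0.005, -1.0]]
wrist_force: [-9.8, -24.5, 1.3]
finger_gap: 0.001
```

```bash
python3 - <<'E'
from h import *
from plant import ctrl
st(ctrl)
E
```

```text
t 21.15 jig [   1.  -124.5   40.5] tip z 29.5 xang 0.04 F [ -3.8 -26.1   1.3] gap 0.001 q6 1.3
```

Emit:
{"method": "servo_tool", "body": {"rows": [0, 0, 0, 0, 0, 2, 0, 0, 0, 4, 0, 0, 0, 8, 0, 0, 0, 15, 0, 0]}}

```text
time: 21.65
eef_pos: [0.514, -0.1676, 0.0402]
tcp_rot: [[0.972, -0.236, -0.001], [-0.236, -0.972, 0.001], [-0.001, -0.001, -1.0]]
wrist_force: [-0.4, -1.0, 0.3]
finger_gap: 0.005
```

Emit:
{"method": "servo_tool", "body": {"rows": [0, 15, 0, 0, 0, 30, -20, 0, 0, 45, -60, 0, 0, 80, -100, 0, 0, 120, -120, 0]}}

```text
time: 22.15
eef_pos: [0.4857, -0.2859, 0.1635]
tcp_rot: [[0.972, -0.235, 0.003], [-0.235, -0.972, -0.002], [0.003, 0.001, -1.0]]
wrist_force: [0.8, -0.1, -0.2]
finger_gap: 0.005
```

Emit:
{"method": "servo_tool", "body": {"rows": [0, 40, 0, 0, 0, 75, 0, 0, 0, 100, 0, 0, 0, 100, 0, 0, 0, 100, 0, 0]}}

```text
time: 22.65
eef_pos: [0.4615, -0.382, 0.1602]
tcp_rot: [[0.971, -0.238, -0.0], [-0.238, -0.971, 0.001], [-0.001, -0.001, -1.0]]
wrist_force: [-0.0, 0.6, -0.4]
finger_gap: 0.001
```

```bash
python3 - <<'E'
from h import *
from plant import ctrl
st(ctrl)
nutfine(ctrl,.070);nutfine(ctrl,.070,"top")
import cv2
im=ctrl.get_image("scene")["color"][:,:,::-1]
cv2.imwrite("pics/s11.png",cv2.resize(im[110:270,150:400],None,fx=3.2,fy=3.2,interpolation=cv2.INTER_CUBIC))
im=ctrl.get_image("top")["color"][:,:,::-1]
cv2.imwrite("pics/t11.png",cv2.resize(im[120:290,240:490],None,fx=3.2,fy=3.2,interpolation=cv2.INTER_CUBIC))
E
```

```text
t 22.65 jig [   0.5 -357.2  160.2] tip z 149.2 xang -0.05 F [-0.2  0.6 -0.4] gap 0.001 q6 0.92
scene fine 358.5 centroid 358.13475374109777
top fine 1.5000000000000002 centroid 2.0531880568330267
```

View pics/s11.png

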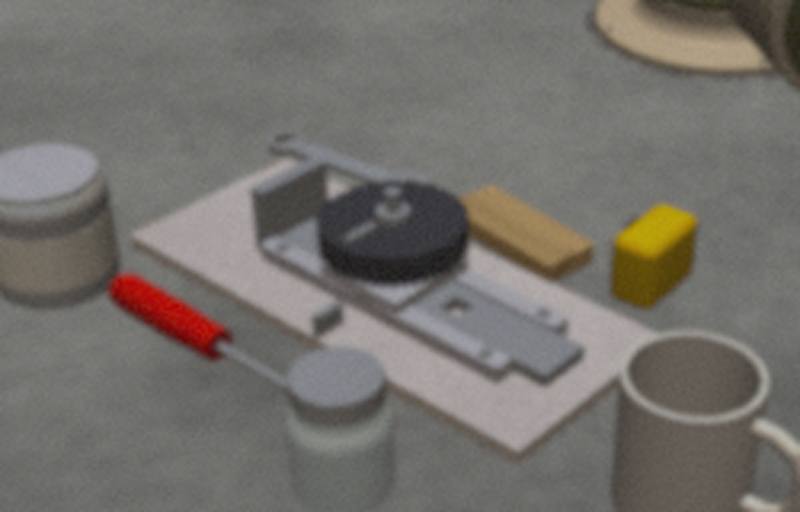

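View pics/t11.png

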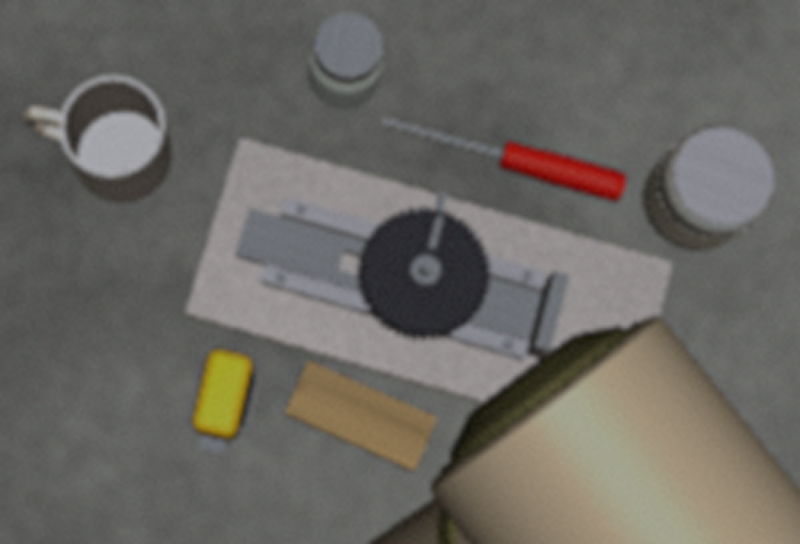

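```bash
python3 - <<'E'
from h import *
from plant import ctrl
import cv2
A=cv2.imread("pics/top0.png"); B=ctrl.get_image("top")["color"][:,:,::-1].copy()
S0=cv2.imread("pics/scene0.png"); S1=ctrl.get_image("scene")["color"][:,:,::-1].copy()
# predicted outlines of plate & bar front at home and of start
def draw(im,n,y0,col,k):
    im=cv2.resize(im,None,fx=k,fy=k,interpolation=cv2.INTER_CUBIC)
    def L(pts):
        w=np.array([OJ+RJ@((np.array(p)+[CS[0],CS[1],0])/1000) for p in pts]); uv=((proj(n,w)+.5)*k-.5)
        cv2.polylines(im,[np.round(uv*8).astype(np.int32)],True,col,1,cv2.LINE_AA,3)
    L([(-30,y0-162,62),(30,y0-162,62),(30,y0-150,62),(-30,y0-150,62)])
    L([(-20,y0+90,22),(20,y0+90,22),(20,y0+60,22),(-20,y0+60,22)])
    return im
k=6
a=draw(A,"top",0,(0,255,0),k)[190*k:245*k,310*k:440*k]; b=draw(B,"top",55,(0,255,0),k)[175*k:230*k,310*k:440*k]
a=cv2.resize(a,(780,290));b=cv2.resize(b,(780,290))
cv2.imwrite("pics/c1.png",np.vstack([a,b]))
k=5
a=draw(S0,"scene",0,(0,255,0),k)[145*k:240*k,190*k:345*k]; b=draw(S1,"scene",55,(0,255,0),k)[145*k:240*k,190*k:345*k]
cv2.imwrite("pics/c2.png",cv2.resize(np.hstack([a,b]),(800,245)))
# bystander change
for n,X,Y in(("top",A,B),("scene",S0,S1)):
    d=cv2.absdiff(cv2.GaussianBlur(X,(0,0),1.5),cv2.GaussianBlur(Y,(0,0),1.5)).max(2)
    cv2.imwrite(f"pics/d_{n}.png",np.clip(d*6.,0,255).astype(np.uint8))
E
```

```text
(no output)
```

View pics/c1.png

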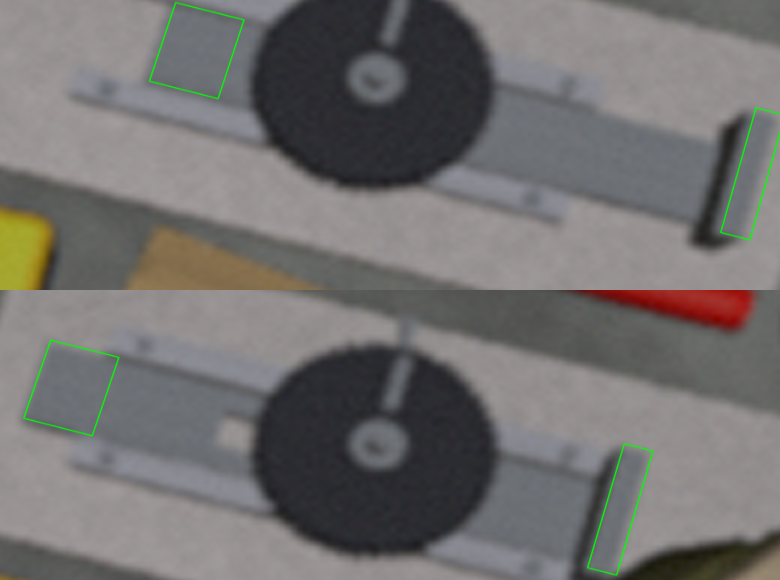

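View pics/c2.png

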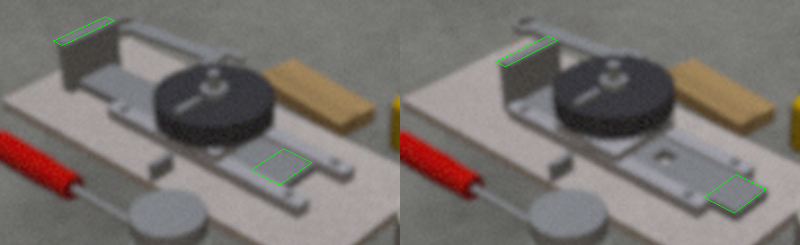

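View pics/d_top.png

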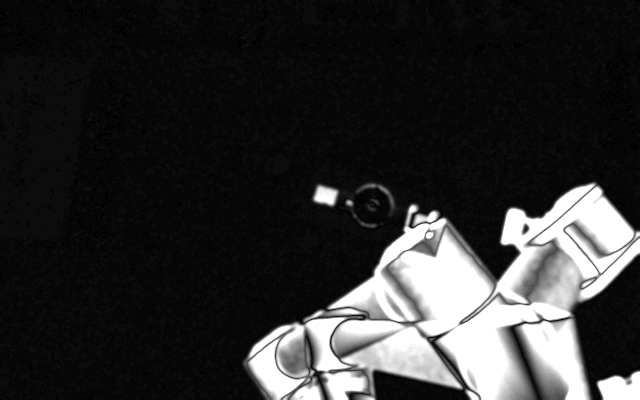

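View pics/d_scene.png

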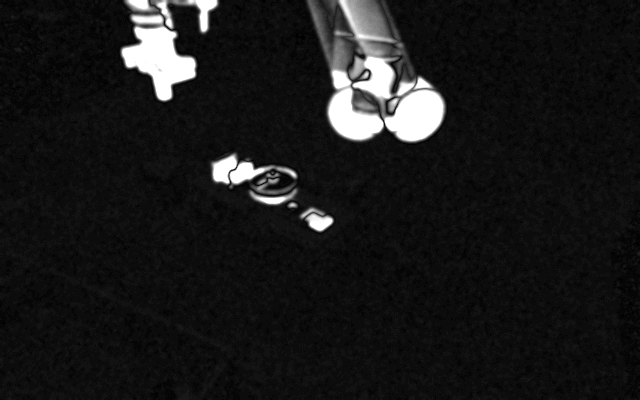

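```bash
python3 -c "
from plant import ctrl
print(ctrl.finish_job(), ctrl.state()['time'])"
```

```text
the job is handed in; nothing more can be done
the job is handed in; nothing more can be done
```

The nut is loosened two full turns, the stop bar is home against the rail ends, and the job was handed in at about 22.8 s of the 64 s allowed.

**Nut:** I rolled the shut fingertips round the rim anticlockwise and followed the ridge by camera. It read 20, 74, 130, 182, 322, 436, 548, 671 and finally about 720°. Between 182° and 322°, and between 548° and 671°, the gripper hid the ridge, so I relied on the finger's travel there. At the end the ridge was back within about 0.5° of its starting reading in both cameras (scene 358.1° against 357.7°, top 2.0° against 1.8°). It did not change while the bar was being pushed.

**Stop bar:** I pushed the end plate on its outer face. It slid at about 3.5–4 N until the force rose to 26 N at the rail ends. After I backed off, the plate and the front of the bar matched the outlines predicted for 55 mm of travel, in both camera views. A rough hand measurement from the top picture gave only about 48–50 mm. I trusted the outline match and the force stop over it.

**Surroundings:** Comparing pictures from before and after, only the nut, the bar and the arm changed. The wrench was hidden by the arm in the last top view but looked unmoved in the scene view. The robot was clear of everything when I handed in. The largest force I read was about 26 N.

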